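# Put the round water droppers away in the divided tub

### The job

The writing stall is closing: put the two round porcelain water droppers away in the deep divided grey tub, one in each compartment, standing upright on its floor. They are brittle, so lower each one gently to the floor of the tub instead of letting it drop, and leave the little porcelain vase standing where it is.

Things in the scene. Friction and masses are not known exactly. Their poses are not given: they have to be found in the camera images.
- dropper_a: one of two identical closed white porcelain droppers, like a small apple on a flat foot: round body 56 mm across at its widest, 31 mm above the foot; foot 34 mm across; a 16 mm stub on top; 63 mm tall, about 0.13 kg, alike from all sides. Stands loose on the table. Origin: centre of its underside, z up. Other white porcelain stands 110 mm or more away centre to centre: flat box, open cup, vase.
- dropper_b: the other water dropper, the same in every way as dropper_a (origin: centre of its underside, z up). Either one may go into either compartment. The white porcelain among them that is not a dropper: a flat round box 66 mm across and 27 mm tall, an open cup 68 mm across and 45 mm tall, and the vase.
- tub: deep open grey plastic tub, 315 mm long (its x), 160 mm wide (its y), 80 mm high, fixed to the table; walls and floor 5 mm thick. A full-height cross wall at mid-length parts it into two compartments, each 150 x 150 mm inside, 75 mm deep, centred at x = +77.5 and -77.5 mm, y = 0. Origin: centre of its underside, on the table. Not the shallow grey brush tray at the table's right edge.
- vase: small slim white porcelain vase, 86 mm tall, 46 mm across its body, with a narrow 18 mm neck and a slightly flared top (26 mm), loose, about 0.16 kg. Origin: centre of its underside, z up. To be left standing where it is.
There are look-alikes about, which are no part of the job. Leave any purple or red look-alike of the dropper_a alone. Leave any purple look-alike of the vase alone.

How it is judged:
At the end, for the whole second after the job is handed in: Each compartment of the tub holds one water dropper, standing on the tub's floor (foot less than 7 mm above it), upright within about 11 degrees and at rest; the vase is upright within about 11 degrees and within 30 mm of where it stood (z of each of dropper_a, dropper_b in the frame of tub below 0.012 m and angle between each of dropper_a, dropper_b, vase's own z axis and vertical below 0.2 rad and y of dropper_a in the frame of tub between -0.075 and 0.075 m and y of dropper_b in the frame of tub between -0.075 and 0.075 m and ((x of dropper_a in the frame of tub between 0 and 0.153 m and x of dropper_b in the frame of tub between -0.153 and 0 m) or (x of dropper_b in the frame of tub between 0 and 0.153 m and x of dropper_a in the frame of tub between -0.153 and 0 m)) and linear speed of each of dropper_a, dropper_b below 0.02 m/s and distance of vase from where it was at the start of the episode below 0.03 m); the robot touches nothing.
It fails at once if a water dropper strikes or is pressed on the tub with more than 35 N (contact force between any of dropper_a, dropper_b and tub above 35 N).
It fails at once if a water dropper is dropped into the tub: it moves faster than 0.6 m/s below the rim (a fall of about 20 mm) ((z of dropper_a in the frame of tub below 0.06 m and x of dropper_a in the frame of tub between -0.153 and 0.153 m and y of dropper_a in the frame of tub between -0.075 and 0.075 m and linear speed of dropper_a above 0.6 m/s) or (z of dropper_b in the frame of tub below 0.06 m and x of dropper_b in the frame of tub between -0.153 and 0.153 m and y of dropper_b in the frame of tub between -0.075 and 0.075 m and linear speed of dropper_b above 0.6 m/s)).
It fails at once if the vase is knocked over or shoved more than 30 mm (angle between vase's own z axis and vertical above 0.5 rad or distance of vase from where it was at the start of the episode above 0.03 m).
It also fails if it takes over 61 s, if anything falls off the work surface, if the arm or the gripper's body presses on something with over 40 N, if the wrist force passes 120 N, or if a joint passes its speed limit or range.

### The arm

A 6-joint arm with a two-finger parallel gripper is mounted at the origin on the work surface. World frame = base frame: x ahead of the robot, y to its left, z up, the work surface at z = 0. Lengths are in m, angles in rad, forces in N, time in s.
With the tool pointing down it reaches from about 0.35 to 0.95 m from the base axis. Payload 17.4 kg.
Tool frame: the origin (TCP) lies at the very end of the fingers, on their centre line; the grasp point (between the pads) lies 19 mm behind it (bot.tcp_to_grasp is the distance from the TCP to the grasp point, in m); z points along the fingers, y is the line along which they close (so a half turn about z gives the same grasp; the last joint's range is limited). The gripper opens to 93 mm and grips with 3 to 60 N. Pads are 15 mm wide; open, the fingers measure 128 mm over their backs; the gripper's body (75 mm by 188 mm) begins 65 mm behind the grasp point.
Start: joints at [-1.219, 0.116, 1.442, -0, 1.584, -0.038], TCP at [0.256, -0.624, 0.219] pointing down, gripper open.
Joint ranges: [-2.83, 2.83], [-0.83, 2.19], [0.07, 2.5], [-1.14, 4.28], [0.01, 3], [-2.97, 2.97]. Speed limits (rad/s): [1.89, 1.89, 2.22, 3.14, 3.14, 3.14].

### API

Orientations are given as a unit quaternion [w, x, y, z].
In Python, from cell import monitor, vision, bot, models gives the robot as it stands.
- The arm moves only by the tool carry_out, never from a script. Its argument "increments" is a list of rows, each a list of 2 entries, a list of its own where there are three numbers: the shift along the world's x, y, z normalised to -1 to 1, where 1 is 0.8 m, then the turn about the world's z normalised to -1 to 1, where 1 is 90 degrees. A call has 1 to 8 rows; each row is the pose to reach, as a shift and turn from the pose commanded when the call began; what a row does not reach only later rows make up. A row lasts 1/8 s, in which the tool goes at most 62.5 mm and 10.7 degrees, less where a joint would pass 70% of its speed; a pose out of reach is approached as far as the arm can. A call with a number of a shift or a turn outside -1 to 1 is refused whole. A call with a gripper value outside its range is refused whole. "gripper" is the finger opening in mm, from 0 to 93, set as the call begins (left out, the last holds). The fingers move at their own pace and stop on an object; the grip force is fixed at half the most. Time passes only in rows, so rows that repeat a pose let the fingers close. It gives the time, the measured TCP pose, the force, the opening and the grip force at its end, in the units of the state.
- monitor.get_obs(): the state, without advancing time (a new reading comes with each control period).
- vision.grab_frame(name): name is "side" or "top" or "wrist"; returns the picture (384x512x3 uint8, red, green, blue); there is no depth.
- vision.calibration(name): a dict with "mtx" (3x3 intrinsics, pixels), "origin" and "attitude" of the camera in the world; the wrist camera has in their place "hand_eye" (4x4, takes a point from camera to tool coordinates, whose origin is the TCP and whose axes are the flange's). Camera axes: x right, y down, z forward; pixel columns grow to the right and rows downward; lengths in m; the calibration is good to about 2 mm. A picture is of the moment at which its call begins: read the wrist's pose just before it. calibration takes no time and is no camera call.
- bot.close_job(): hands the job in; it is judged then, once.
Trained networks look in the newest picture that a camera, given by its name, has taken for a name from the list of things; names that differ only in an ending like _2 or _b are one class to them, and where a whole thing is asked for, a point or a joint stands for the part that bears it (a point fixed in the world has none). Each returns a list of dicts, best first, with "score" (0 to 1); they miss things now and then, are a little off and sometimes report something else, mostly with a low value. They report only what shows in the picture. A call takes as long as a camera call. They do not tell look-alikes from the thing itself.
- models.boxes_of(query, camera): "point" ([x, y, z] in m, in the coordinates of the camera as it stood for that picture, good to about 4 mm: the middle of the surface that is visible of it).
- models.spot_point(query, camera): "point" ([x, y, z] in m, in the coordinates of the camera as it stood for that picture, good to about 4 mm: a listed point, or the origin of a listed thing).
The state is a dict: "t": time; "q": joint angles; "qvel": joint speeds; "effort": joint torques, N m; "ee_pos": TCP position; "orientation": TCP orientation; "wrist_force": force on the tool from outside, world axes, zero at the start; "ft_torque": the same for the moment, N m; "opening": opening from 0.0 (shut) to 1.0 (fully open); "finger_force": force on a finger pad.
Only numpy, scipy, OpenCV 4.12 (cv2) and the standard library are available. Lean on these libraries where they do the work, as an engineer would, in place of code of your own. Each camera call takes 0.05 s, during which the arm holds its last target. There are 200 camera calls.

## Working session

There is one attempt and no reset: what is moved stays moved. The work goes in short steps, Python scripts to look and compute and a tool call to move; the robot and the scene stay as the last step left them, time stands still between calls to the robot, and variables do not carry over. Pictures are saved under pics/ and viewed, at most 10 in all, crops included, and the job is handed in when it is done.

Besides the shell and the picture viewer there is one more tool, called after "Request:" as name([rows], argument=value, ...), one row to a line, values as JSON. carry_out: Moves the arm, as the interface text tells. Scaled input: -1 to 1 covers 0.8 m each way for a shift and 90 degrees each way for a turn. Its arguments: {"type":"object","properties":{"increments":{"type":"array","items":{"type":"array"}},"gripper":{"type":"number"}},"required":["increments"]}

```bash
mkdir -p pics
cat > h.py <<'E'
import numpy as np, cv2
from cell import monitor, vision, bot, models
from scipy.spatial.transform import Rotation as R
def cam(n):
    c=vision.calibration(n); a=np.array(c["attitude"])
    M=a if a.shape==(3,3) else R.from_quat(np.r_[a[1:],a[0]]).as_matrix()
    return np.array(c["mtx"]),np.array(c["origin"]),M
E
python3 - <<'E'
from h import *
fs=[cv2.cvtColor(vision.grab_frame(n),cv2.COLOR_RGB2BGR) for n in("top","side")]
cv2.imwrite("pics/top.png",cv2.resize(fs[0],(800,600))); cv2.imwrite("pics/side.png",cv2.resize(fs[1],(800,600)))
for n in("top","side"):
    K,o,M=cam(n); print(n,o,vision.calibration(n)["attitude"])
    for f in (models.spot_point,models.boxes_of):
        for q in("dropper_a","tub","vase"):
            for d in f(q,n):
                p=np.array(d["point"]);u=K@p; print(f.__name__,q,round(d["score"],2),(o+M@p).round(3),(u[:2]/u[2]*800/512).round())
print(monitor.get_obs())
E
```

```text
top [0.4020214  0.03417384 0.7928637 ] [-0.05703208  0.71078093 -0.7000504   0.03830464]
call dropper_a 0.81 [ 0.616  0.218 -0.   ] [280. 226.]
call dropper_a 0.67 [ 0.429  0.178 -0.002] [303. 355.]
call dropper_a 0.67 [ 0.702  0.122 -0.001] [348. 170.]
call dropper_a 0.56 [ 0.595  0.323 -0.001] [208. 239.]
call tub 0.9 [ 0.547 -0.209 -0.001] [578. 276.]
call vase 0.89 [ 0.339  0.037 -0.003] [402. 422.]
call vase 0.88 [ 0.428  0.012 -0.004] [421. 358.]
call vase 0.87 [ 0.34  -0.052 -0.002] [467. 423.]
call dropper_a 0.93 [0.593 0.315 0.055] [200. 231.]
call dropper_a 0.87 [0.432 0.175 0.049] [299. 352.]
call dropper_a 0.78 [0.697 0.12  0.05 ] [345. 160.]
call dropper_a 0.61 [0.612 0.214 0.052] [275. 218.]
call tub 0.6 [ 0.547 -0.222  0.003] [588. 276.]
call vase 0.92 [ 0.346 -0.046  0.057] [468. 422.]
call vase 0.65 [0.427 0.015 0.054] [420. 357.]
call vase 0.61 [0.342 0.036 0.054] [403. 424.]
side [0.33751519 0.60572285 0.49803779] [ 0.07172221 -0.13265767  0.89085159 -0.42853392]
call dropper_a 0.93 [ 0.439  0.173 -0.003] [429. 406.]
call dropper_a 0.77 [0.616 0.213 0.003] [269. 39
[... 692 characters left out ...]
[539. 319.]
{'t': 0.7, 'q': array([-1.21875797e+00,  1.16019937e-01,  1.44160964e+00, -5.17517858e-06,
        1.58401997e+00, -3.77850013e-02]), 'qvel': array([ 0.00055385, -0.00041517, -0.00077416,  0.00132438,  0.00026065,
       -0.00030194]), 'effort': array([ 5.63871527e-04, -7.20837021e+01, -6.22677541e+01,  7.79081136e-02,
        1.79541972e-02,  6.43847216e-05]), 'ee_pos': array([ 0.25651563, -0.62435659,  0.2186267 ]), 'orientation': array([-2.76932769e-05,  9.81064786e-01,  1.93679852e-01, -7.00715499e-06]), 'wrist_force': array([ 0.31330992, -0.26895056, -0.38493986]), 'ft_torque': array([-0.00883115,  0.00590205,  0.0372239 ]), 'finger_force': 0.0, 'opening': 0.994927551242599}
```

View pics/top.png

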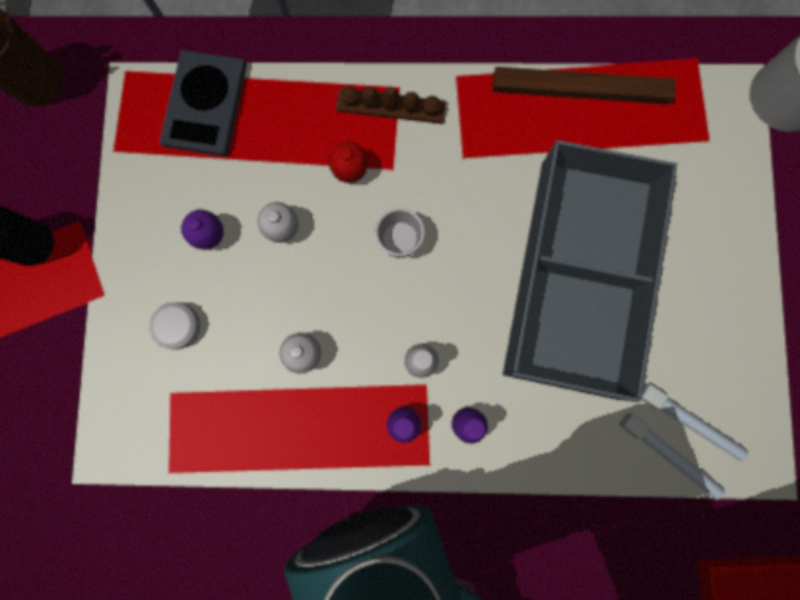

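View pics/side.png

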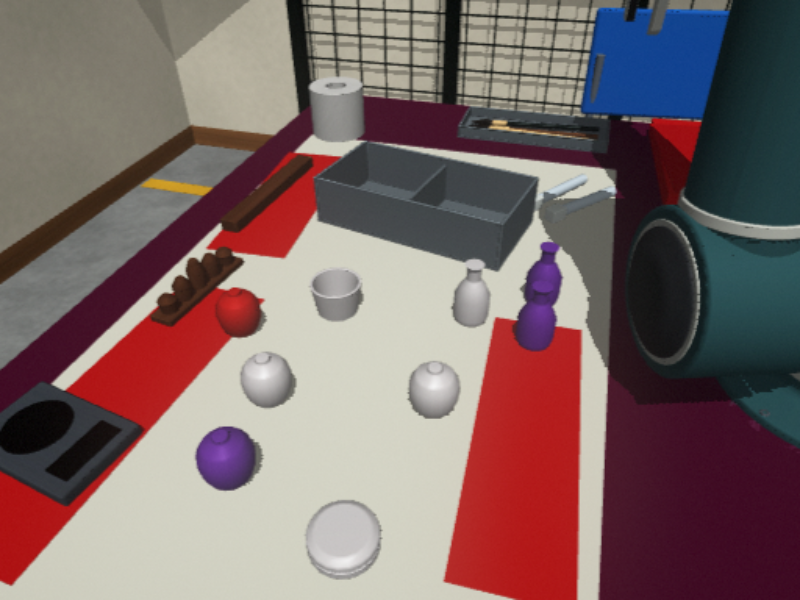

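The top view shows the white droppers at (275,220) and (300,352), and the white vase at (422,358). The cup is at (402,233) and the flat box at (175,325). The tub's rim corners are about (557,143), (677,163), (505,375) and (640,398). The side view shows the dropper stub tops at (263,356) and (435,366).

Run:
```python
from h import *
def ray(n,u):
    K,o,M=cam(n); d=M@np.linalg.solve(K,np.r_[np.array(u)*.64,1]); return o,d/np.linalg.norm(d)
def tri(a,b):
    A=0;B=0
    for o,d in(ray("top",a),ray("side",b)):
        P=np.eye(3)-np.outer(d,d);A=A+P;B=B+P@o
    return np.linalg.solve(A,B)
def pl(u,z):
    o,d=ray("top",u);return (o+d*(z-o[2])/d[2]).round(4)
print(tri((274,215),(263,356)),pl((274,215),.062)); print(tri((298,351),(435,366)),pl((298,351),.062))
c=[pl(u,.08) for u in((557,143),(677,163),(640,398),(505,375))]
print(c,np.mean(c,0),[np.linalg.norm(c[i]-c[i-1]) for i in range(4)])
```

```text
[0.61377753 0.21251805 0.06249856] [0.6141 0.2127 0.062 ]
[0.43321707 0.17347092 0.06109567] [0.4327 0.1732 0.062 ]
[array([ 0.7099, -0.1617,  0.08  ]), array([ 0.6835, -0.3161,  0.08  ]), array([ 0.3809, -0.2558,  0.08  ]), array([ 0.4062, -0.0905,  0.08  ])] [ 0.545125 -0.206025  0.08    ] [np.float64(0.3119344963289568), np.float64(0.15664073544260443), np.float64(0.30854959082779543), np.float64(0.16722493833157784)]
```

Request:
carry_out([
  [[0.23,0.53,0],0],
  [[0.23,0.53,0],0],
  [[0.23,0.53,0],0],
  [[0.23,0.53,0],0],
  [[0.23,0.53,0],0],
  [[0.23,0.53,0],0],
  [[0.23,0.53,0],0],
  [[0.23,0.53,0],0],
], gripper=93)

```text
t: 1.7
ee_pos: [0.4412, -0.1977, 0.219]
orientation: [0.0, 0.981, 0.195, 0.0]
wrist_force: [-0.3, -0.9, 0.4]
opening: 1.004
finger_force: 0.0
```

Request:
carry_out([
  [[0.217,0.517,-0.05],0],
  [[0.217,0.517,-0.05],0],
  [[0.217,0.517,-0.05],0],
  [[0.217,0.517,-0.05],0],
  [[0.217,0.517,-0.05],0],
  [[0.217,0.517,-0.05],0],
  [[0.217,0.517,-0.05],0],
  [[0.217,0.517,-0.05],0],
])

```text
t: 2.7
ee_pos: [0.6143, 0.2162, 0.1774]
orientation: [-0.0, 0.981, 0.195, -0.001]
wrist_force: [-0.3, -0.2, 0.7]
opening: 1.002
finger_force: 0.0
```

Run:
```python
from h import *
s=monitor.get_obs(); f=vision.grab_frame("wrist"); cv2.imwrite("pics/w1.png",cv2.cvtColor(f,cv2.COLOR_RGB2BGR))
H=np.array(vision.calibration("wrist")["hand_eye"]); q=s["orientation"]; M=R.from_quat(np.r_[q[1:],q[0]]).as_matrix()
print(s["ee_pos"],H.round(3))
for d in models.spot_point("dropper_a","wrist"): print(d["score"],s["ee_pos"]+M@(H@np.r_[d["point"],1])[:3])
```

```text
[0.61434597 0.216215   0.17743715] [[ 0.    -0.953 -0.302  0.085]
 [ 1.     0.001 -0.001 -0.001]
 [ 0.001 -0.302  0.953 -0.166]
 [ 0.     0.     0.     1.   ]]
0.89 [0.61586771 0.21627244 0.00160368]
0.89 [ 0.43963693  0.1774231  -0.00301157]
0.84 [ 0.70159192  0.11780146 -0.0018266 ]
0.67 [ 0.6046707   0.32367997 -0.00203474]
```

View pics/w1.png

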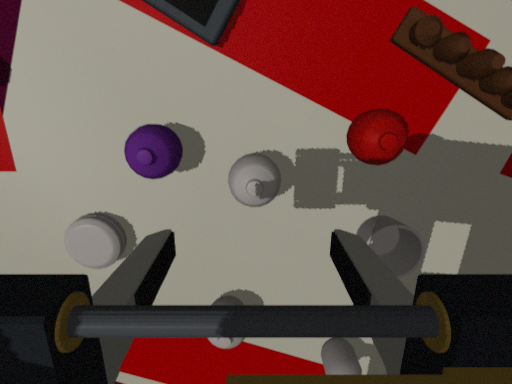

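The wrist view has the dropper at (255,188), where I expected it. The purple look-alike at (153,150) lies close to the finger line, so I'll narrow the opening before going down.

Request:
carry_out([
  [[0.001,0.001,-0.03],0],
  [[0.001,0.001,-0.06],0],
  [[0.001,0.001,-0.09],0],
  [[0.001,0.001,-0.12],0],
  [[0.001,0.001,-0.15],0],
  [[0.001,0.001,-0.18],0],
  [[0.001,0.001,-0.2],0],
  [[0.001,0.001,-0.207],0],
], gripper=76)

```text
t: 3.8
ee_pos: [0.6147, 0.2131, 0.0127]
orientation: [0.0, 0.981, 0.193, -0.0]
wrist_force: [-0.7, 0.6, 0.1]
opening: 0.819
finger_force: 0.0
```

Request:
carry_out([
  [[0,0,0],0],
  [[0,0,0],0],
  [[0,0,0],0],
  [[0,0,0],0],
  [[0,0,0],0],
  [[0,0,0],0],
], gripper=30)

```text
t: 4.55
ee_pos: [0.6153, 0.2142, 0.0139]
orientation: [-0.0, 0.981, 0.194, 0.001]
wrist_force: [-1.6, 0.1, 6.3]
opening: 0.588
finger_force: 30.0
```

Request:
carry_out([
  [[0,0,0.02],0],
  [[0,0,0.05],0],
  [[0,0,0.09],0],
  [[0,0,0.13],0],
  [[0,0,0.17],0],
  [[0,0,0.2],0],
  [[0,0,0.22],0],
  [[0,0,0.22],0],
])

```text
t: 5.55
ee_pos: [0.6152, 0.2142, 0.1903]
orientation: [-0.0, 0.981, 0.194, 0.001]
wrist_force: [0.2, 0.3, -1.5]
opening: 0.589
finger_force: 30.0
```

Run:
```python
from h import *
f=vision.grab_frame("side"); cv2.imwrite("pics/s2.png",cv2.cvtColor(f,cv2.COLOR_RGB2BGR))
```

```text
(no output)
```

View pics/s2.png

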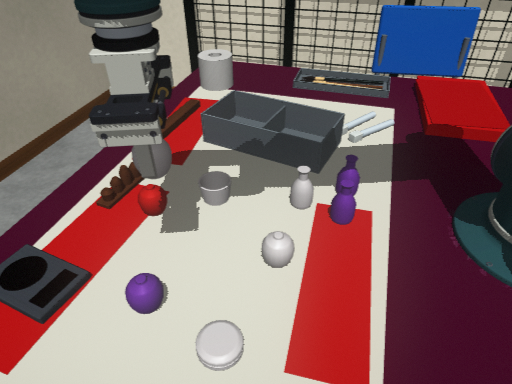

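The side view shows the dropper held upright in the gripper at (152,158), with the rest undisturbed. Next it goes to the far compartment.

Request:
carry_out([
  [[0.001,-0.04,0],0],
  [[0.003,-0.11,0],0],
  [[0.005,-0.18,0],0],
  [[0.007,-0.25,0],0],
  [[0.009,-0.32,0],0],
  [[0.01,-0.39,0],0],
  [[0.01,-0.45,0],0],
  [[0.01,-0.5,0],0],
])

```text
t: 6.6
ee_pos: [0.6222, -0.1878, 0.1874]
orientation: [-0.0, 0.981, 0.193, -0.001]
wrist_force: [0.3, 0.8, -1.2]
opening: 0.584
finger_force: 30.0
```

Request:
carry_out([
  [[0.001,-0.03,0],0],
  [[0.001,-0.048,0],0],
  [[0.001,-0.048,0],0],
  [[0.001,-0.048,0],0],
])

```text
t: 7.1
ee_pos: [0.6239, -0.2233, 0.189]
orientation: [-0.0, 0.981, 0.194, 0.0]
wrist_force: [-0.1, -0.1, -1.3]
opening: 0.586
finger_force: 30.0
```

Run:
```python
from h import *
f=vision.grab_frame("top"); g=vision.grab_frame("side"); cv2.imwrite("pics/s3.png",cv2.cvtColor(np.vstack([f[60:290,240:512],g[20:180,130:402]]),cv2.COLOR_RGB2BGR))
```

```text
(no output)
```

View pics/s3.png

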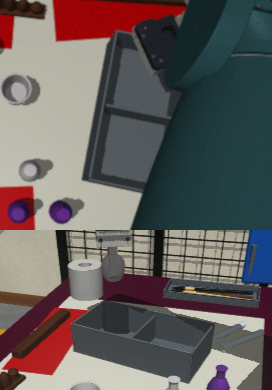

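The crops show the gripper and dropper above the far compartment, as intended. I'll lower it slowly.

Request:
carry_out([
  [[0,0,-0.03],0],
  [[0,0,-0.06],0],
  [[0,0,-0.09],0],
  [[0,0,-0.12],0],
  [[0,0,-0.15],0],
  [[0,0,-0.175],0],
  [[0,0,-0.192],0],
  [[0,0,-0.2],0],
])

```text
t: 8.2
ee_pos: [0.6237, -0.2242, 0.0285]
orientation: [-0.0, 0.981, 0.194, -0.0]
wrist_force: [0.1, 0.4, -1.4]
opening: 0.584
finger_force: 30.0
```

Request:
carry_out([
  [[0,0,-0.002],0],
  [[0,0,-0.004],0],
  [[0,0,-0.006],0],
  [[0,0,-0.008],0],
  [[0,0,-0.009],0],
  [[0,0,-0.01],0],
])

```text
t: 8.95
ee_pos: [0.6237, -0.2244, 0.0211]
orientation: [0.0, 0.981, 0.194, 0.0]
wrist_force: [-0.2, 0.7, -1.7]
opening: 0.586
finger_force: 30.0
```

Request:
carry_out([
  [[0,0,-0.001],0],
  [[0,0,-0.001],0],
  [[0,0,-0.002],0],
  [[0,0,-0.002],0],
])

```text
t: 9.45
ee_pos: [0.6237, -0.2244, 0.0194]
orientation: [-0.0, 0.981, 0.194, -0.0]
wrist_force: [1.1, -0.3, -0.8]
opening: 0.582
finger_force: 30.0
```

Request:
carry_out([
  [[0,0,-0.0006],0],
  [[0,0,-0.0012],0],
  [[0,0,-0.0012],0],
])

```text
t: 9.82
ee_pos: [0.6238, -0.2244, 0.0189]
orientation: [0.0, 0.981, 0.194, 0.0]
wrist_force: [-2.3, 1.6, 5.1]
opening: 0.585
finger_force: 30.0
```

The wrist force shows it has reached the floor. I'll release and rise.

Request:
carry_out([
  [[0,0,0],0],
  [[0,0,0],0],
  [[0,0,0],0],
  [[0,0,0],0],
], gripper=78)

```text
t: 10.32
ee_pos: [0.6237, -0.2244, 0.0184]
orientation: [-0.0, 0.981, 0.194, -0.0]
wrist_force: [0.5, -0.0, 0.4]
opening: 0.836
finger_force: 0.0
```

Request:
carry_out([
  [[0,0,0.01],0],
  [[0,0,0.03],0],
  [[0,0,0.06],0],
  [[0,0,0.1],0],
  [[0,0,0.14],0],
  [[0,0,0.18],0],
  [[0,0,0.21],0],
  [[0,0,0.21],0],
])

```text
t: 11.32
ee_pos: [0.6244, -0.2247, 0.1897]
orientation: [0.001, 0.981, 0.194, 0.002]
wrist_force: [0.4, -0.1, 0.0]
opening: 0.837
finger_force: 0.0
```

Request:
carry_out([
  [[-0.238,0.497,0],0],
  [[-0.238,0.497,0],0],
  [[-0.238,0.497,0],0],
  [[-0.238,0.497,0],0],
  [[-0.238,0.497,0],0],
  [[-0.238,0.497,0],0],
  [[-0.238,0.497,0],0],
  [[-0.238,0.497,0],0],
])

```text
t: 12.32
ee_pos: [0.4315, 0.176, 0.1861]
orientation: [-0.0, 0.981, 0.196, -0.0]
wrist_force: [-0.2, 0.3, -0.9]
opening: 0.839
finger_force: 0.0
```

Run:
```python
from h import *
s=monitor.get_obs(); f=vision.grab_frame("wrist")
H=np.array(vision.calibration("wrist")["hand_eye"]); q=s["orientation"]; M=R.from_quat(np.r_[q[1:],q[0]]).as_matrix()
print(s["ee_pos"])
for d in models.spot_point("dropper_a","wrist"): print(d["score"],s["ee_pos"]+M@(H@np.r_[d["point"],1])[:3])
t=vision.grab_frame("top");g=vision.grab_frame("side"); cv2.imwrite("pics/s4.png",cv2.cvtColor(np.vstack([t[60:290,200:472],g[20:250,130:402]]),cv2.COLOR_RGB2BGR))
```

```text
[0.4314576  0.17600264 0.18605182]
0.68 [ 0.43610587  0.17652273 -0.00368584]
```

View pics/s4.png

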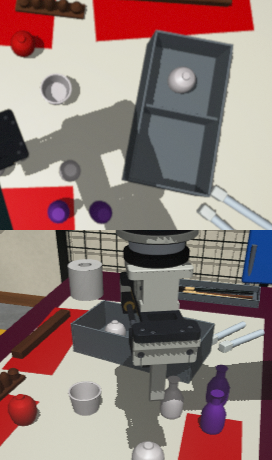

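Dropper A stands upright in the far compartment, at (182,78) in the top crop. Now dropper B.

Request:
carry_out([
  [[0.001,0.001,-0.03],0],
  [[0.001,0.001,-0.06],0],
  [[0.001,0.001,-0.09],0],
  [[0.001,0.001,-0.12],0],
  [[0.001,0.001,-0.15],0],
  [[0.001,0.001,-0.18],0],
  [[0.001,0.001,-0.205],0],
  [[0.001,0.001,-0.217],0],
])

```text
t: 13.52
ee_pos: [0.4342, 0.1727, 0.0117]
orientation: [0.0, 0.981, 0.193, -0.001]
wrist_force: [-0.4, 0.1, -0.2]
opening: 0.839
finger_force: 0.0
```

Request:
carry_out([
  [[0,0,0],0],
  [[0,0,0],0],
  [[0,0,0],0],
  [[0,0,0],0],
  [[0,0,0],0],
  [[0,0,0],0],
], gripper=30)

```text
t: 14.28
ee_pos: [0.4346, 0.1742, 0.0137]
orientation: [0.0, 0.981, 0.194, 0.001]
wrist_force: [-1.1, -1.2, 6.6]
opening: 0.581
finger_force: 30.0
```

Request:
carry_out([
  [[0,0,0.02],0],
  [[0,0,0.05],0],
  [[0,0,0.09],0],
  [[0,0,0.13],0],
  [[0,0,0.17],0],
  [[0,0,0.2],0],
  [[0,0,0.22],0],
  [[0,0,0.22],0],
])

```text
t: 15.28
ee_pos: [0.4343, 0.1741, 0.1899]
orientation: [-0.0, 0.981, 0.194, 0.001]
wrist_force: [0.2, 0.1, -1.2]
opening: 0.582
finger_force: 30.0
```

Request:
carry_out([
  [[0.004,-0.04,0],0],
  [[0.01,-0.11,0],0],
  [[0.018,-0.18,0],0],
  [[0.025,-0.25,0],0],
  [[0.032,-0.32,0],0],
  [[0.038,-0.38,0],0],
  [[0.043,-0.43,0],0],
  [[0.046,-0.456,0],0],
])

```text
t: 16.27
ee_pos: [0.4704, -0.1923, 0.1876]
orientation: [-0.001, 0.981, 0.193, -0.001]
wrist_force: [-0.9, -0.6, -2.0]
opening: 0.587
finger_force: 30.0
```

Request:
carry_out([
  [[0,0,0],0],
  [[0,0,0],0],
  [[0,0,-0.02],0],
  [[0,0,-0.04],0],
])

```text
t: 16.77
ee_pos: [0.4708, -0.19, 0.1555]
orientation: [-0.0, 0.981, 0.194, -0.0]
wrist_force: [0.1, 1.1, -1.7]
opening: 0.587
finger_force: 30.0
```

Run:
```python
from h import *
f=vision.grab_frame("wrist"); g=vision.grab_frame("side"); cv2.imwrite("pics/s5.png",cv2.cvtColor(np.hstack([f,g[20:404,130:402]]),cv2.COLOR_RGB2BGR) if 0 else cv2.cvtColor(np.vstack([f[100:384],g[20:250]]),cv2.COLOR_RGB2BGR))
```

```text
(no output)
```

View pics/s5.png

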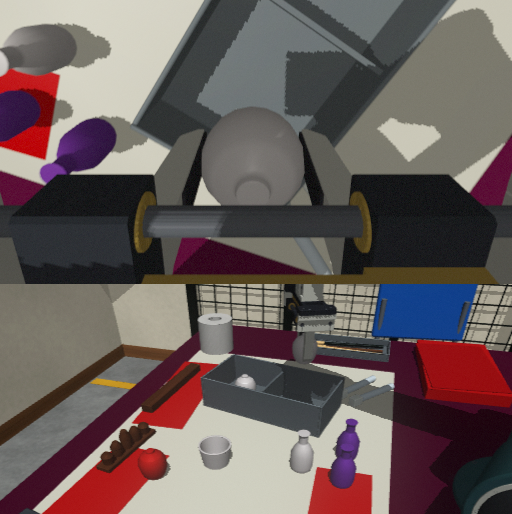

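Dropper B is held upright above the near compartment, and the vase is still standing. Lowering it.

Request:
carry_out([
  [[0,0,-0.025],0],
  [[0,0,-0.05],0],
  [[0,0,-0.075],0],
  [[0,0,-0.1],0],
  [[0,0,-0.125],0],
  [[0,0,-0.145],0],
  [[0,0,-0.156],0],
  [[0,0,-0.16],0],
])

```text
t: 17.88
ee_pos: [0.4709, -0.1908, 0.0285]
orientation: [-0.0, 0.981, 0.194, -0.0]
wrist_force: [0.5, 0.3, -1.4]
opening: 0.584
finger_force: 30.0
```

Request:
carry_out([
  [[0,0,-0.002],0],
  [[0,0,-0.004],0],
  [[0,0,-0.005],0],
  [[0,0,-0.006],0],
  [[0,0,-0.007],0],
  [[0,0,-0.007],0],
])

```text
t: 18.62
ee_pos: [0.4709, -0.1908, 0.0232]
orientation: [-0.0, 0.981, 0.194, -0.0]
wrist_force: [0.3, 0.2, -1.5]
opening: 0.584
finger_force: 30.0
```

Request:
carry_out([
  [[0,0,-0.001],0],
  [[0,0,-0.002],0],
  [[0,0,-0.003],0],
  [[0,0,-0.004],0],
  [[0,0,-0.005],0],
  [[0,0,-0.005],0],
])

```text
t: 19.38
ee_pos: [0.4709, -0.1908, 0.0192]
orientation: [-0.0, 0.981, 0.194, -0.0]
wrist_force: [-0.7, 0.2, -1.3]
opening: 0.585
finger_force: 30.0
```

Request:
carry_out([
  [[0,0,-0.0006],0],
  [[0,0,-0.0006],0],
  [[0,0,-0.0012],0],
  [[0,0,-0.0012],0],
])

```text
t: 19.88
ee_pos: [0.471, -0.1908, 0.0187]
orientation: [0.0, 0.981, 0.194, 0.0]
wrist_force: [-2.3, 1.8, 5.7]
opening: 0.583
finger_force: 30.0
```

Request:
carry_out([
  [[0,0,0],0],
  [[0,0,0],0],
  [[0,0,0],0],
  [[0,0,0],0],
], gripper=78)

```text
t: 20.38
ee_pos: [0.4709, -0.1908, 0.0183]
orientation: [-0.0, 0.981, 0.194, -0.0]
wrist_force: [0.2, 1.0, 0.3]
opening: 0.839
finger_force: 0.0
```

Request:
carry_out([
  [[0,0,0.01],0],
  [[0,0,0.03],0],
  [[0,0,0.06],0],
  [[0,0,0.1],0],
  [[0,0,0.14],0],
  [[0,0,0.18],0],
  [[0,0,0.22],0],
  [[0,0,0.25],0],
])

```text
t: 21.38
ee_pos: [0.4709, -0.1908, 0.2212]
orientation: [0.001, 0.981, 0.194, 0.001]
wrist_force: [-0.5, -0.4, 0.4]
opening: 0.836
finger_force: 0.0
```

Request:
carry_out([
  [[-0.1,-0.4,0],0],
  [[-0.1,-0.4,0],0],
  [[-0.1,-0.4,0],0],
  [[-0.1,-0.4,0],0],
  [[-0.1,-0.4,0],0],
  [[-0.1,-0.4,0],0],
  [[-0.1,-0.4,0],0],
  [[-0.1,-0.4,0],0],
])

```text
t: 22.38
ee_pos: [0.3915, -0.5096, 0.219]
orientation: [0.0, 0.981, 0.194, 0.0]
wrist_force: [0.9, -0.8, 0.6]
opening: 0.84
finger_force: 0.0
```

Run:
```python
from h import *
t=vision.grab_frame("top");g=vision.grab_frame("side"); cv2.imwrite("pics/s6.png",cv2.cvtColor(np.vstack([t[60:290],g[20:250]]),cv2.COLOR_RGB2BGR))
for n in("top","side"):
    K,o,M=cam(n)
    for q in("dropper_a","vase"):
        for d in models.spot_point(q,n): print(n,q,(o+M@d["point"]).round(3))
```

```text
top dropper_a [0.601 0.323 0.003]
top dropper_a [ 0.707  0.123 -0.003]
top dropper_a [ 0.469 -0.19   0.002]
top dropper_a [ 0.627 -0.223  0.005]
top dropper_a [ 0.548 -0.21  -0.002]
top vase [ 0.344 -0.053 -0.003]
top vase [ 0.429  0.013 -0.   ]
top vase [ 0.336  0.036 -0.004]
side dropper_a [0.612 0.319 0.003]
side dropper_a [ 0.625 -0.223  0.005]
side dropper_a [ 0.7    0.116 -0.001]
side dropper_a [ 0.472 -0.197 -0.   ]
side vase [ 0.337  0.03  -0.001]
side vase [0.428 0.012 0.002]
side vase [ 0.342 -0.054  0.   ]
```

View pics/s6.png

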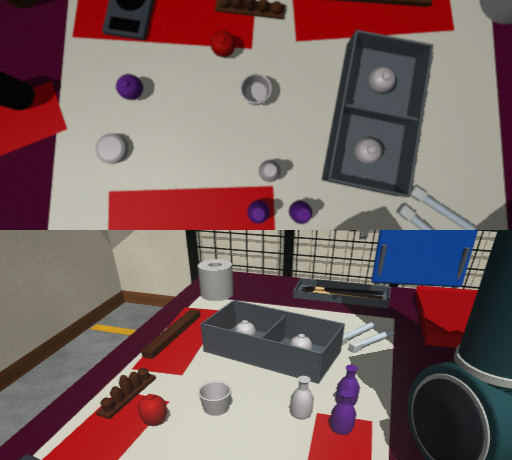

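Both droppers stand upright, one in each compartment: (382,80) and (369,150) in the top crop. The vase hasn't moved, and the arm is clear.

```bash
python3 -c "
from cell import bot; print(bot.close_job())"
```

```text
the job is handed in; nothing more can be done
None
```

The job is handed in: both white droppers stand upright on the tub floor, one in each compartment, the vase is where it was, and it took about 22.5 s of the 61 s; no verdict came back at hand-in.

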